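# Find the heavy side of a closed drum and hold it down

## Task

The closed drum on the bench stand has an off-centre weight somewhere inside that cannot be seen: take it by its crank grip, turn it slowly through at least one full turn either way to feel where the heavy side is, then bring the heavy side straight down and stop there. Finish while still holding the crank grip in the closed gripper, with the drum at rest, and leave everything else on the bench where it is.

Things in the scene. Friction and masses are not known exactly. Their poses are not given: they have to be found in the camera images.
- stand: fixed stand of the drum: dark steel foot 120x110 mm, 12 mm high, and behind the drum an aluminium pillar 50 mm wide, 140 mm high. Origin under the foot near its middle, z up; its -x points level along the drum's axis, out of the drum's front face (the crank side), its +x back to the pillar
- hub (a point): point fixed to the stand, middle of the drum's flat front face, on the turning axis, 115 mm above the table; axes as the stand's (-x out of the face, z up). The drum is a closed plain aluminium cylinder 72 mm across, 30 mm thick, axis level. Only the crank pin stands out of its front face
- grip (a point): centre of the crank grip: a black sleeve 14 mm across, 50 mm long, spinning freely on the steel pin that stands square out of the drum's front face 30 mm off the axis. Point: 45 mm in front of the face, 30 mm off the axis; the sleeve reaches from 20 to 70 mm in front of the face. Turning, it travels an upright circle, 85 to 145 mm above the table
- drum (a joint): angle (rad) the drum has turned since the start: 0 at the start wherever the crank then stands, no stops; grows counterclockwise as seen by someone facing the front face. The bearing drags (0.15 N m, about 5 N at the grip), so the drum stays wherever it is left
- core (a point): point fixed to the stand, middle of the drum on its axis, 15 mm behind the front face. An unseen weight of 0.40 to 0.51 kg is shut in the drum, its middle 24 mm off the axis, in a direction new each time and unrelated to the crank; raising it takes up to 3 to 4 N more at the grip, lowering it as much less. The rest is balanced within 10 mN m
- helper: loose helping-hands clamp with magnifying lens: black 60x85 mm foot 22 mm high, steel post and 140 mm cross bar at 118 mm, round 72 mm lens up to 190 mm high; origin under its middle, at table height; a bystander
- glasses: loose safety glasses, 130 mm wide, 130 mm long, 50 mm high, lenses at the origin, ear pieces along its +x; origin under its middle, at table height; a bystander
- tin: loose round tin of brass wool, 68 mm across, 33 mm high; origin under its middle, at table height; a bystander
- spool: loose grey solder spool standing on its flange, 56 mm across, 42 mm high; origin under its middle, at table height; a bystander
- driver: loose screwdriver lying down, 170 mm long along its x, 26 mm thick; origin under its middle, at table height; a bystander
- meter: loose grey multimeter lying flat, 140x75 mm, 38 mm high; origin under its middle, at table height; a bystander
- board: loose small circuit board lying flat, 80x60 mm, 16 mm high with its parts; origin under its middle, at table height; a bystander
Mind the look-alikes: they are no part of the job. What is shaped like the stand but red is not meant.

How it is judged:
By the outcome, as a careful person would: the job done as asked, in the order asked, and still so for the second after the job is handed in, while the arm keeps its last pose, push and grip.
It also fails if it takes over 72 s, if anything falls off the work surface, if the arm or the gripper's body presses on something with over 40 N, if the wrist force passes 120 N, or if a joint passes its speed limit or range.

## Robot

A 7-joint arm with a two-finger parallel gripper is mounted at the origin on the work surface. World frame = base frame: x ahead of the robot, y to its left, z up, the work surface at z = 0. Lengths are in m, angles in rad, forces in N, time in s.
With the tool pointing down it reaches from about 0.425 to 0.8 m from the base axis. Payload 8.3 kg.
Tool frame: the origin (TCP) lies midway between the tips of the shut fingers; the grasp point (between the pads) lies 19 mm behind it; z points along the fingers, y is the line along which they close (so a half turn about z gives the same grasp; the last joint's range is limited). The gripper opens to 85 mm and grips with 20 to 120 N. Pads are 22 mm wide; open, the fingers measure 114 mm over their backs; the gripper's body (76 mm by 85 mm) begins 54 mm behind the grasp point. The pads swing forward as they close: fully open they stand 13 mm farther back than shut.
Start: joints at [-1.356, 0.383, 0.016, 1.37, -0.006, 1.388, -0.046], TCP at [0.171, 0.601, 0.231] pointing down, gripper open.
Joint ranges: [-2.95, 2.95], [-0.25, 2.06], [-1.52, 1.56], [0.18, 2.33], [-1.44, 4.58], [0.02, 2.06], [-3.01, 3.01]. Speed limits (rad/s): [2.39, 2.39, 3.01, 3.01, 3.14, 3.14, 3.14].

## Interface

Orientations are given as a unit quaternion [x, y, z, w].
In Python, from cell import ctrl gives the robot as it stands.
- The arm moves only by the tool play_rows, never from a script. Its argument "rows" is a list of rows, each a list of 2 entries, a list of its own where there are three numbers: the shift along the world's x, y, z in mm, then the turn, a rotation vector about the world's x, y, z in degrees. In form: [[[tx, ty, tz], [wx, wy, wz]], ...]. A call has 1 to 20 rows; each row shifts and turns the commanded pose from where the row before left it; what a row does not reach is not made up. A row lasts 1/8 s, in which the tool goes at most 62.5 mm and 10.7 degrees, less where a joint would pass 70% of its speed; a pose out of reach is approached as far as the arm can. A call with a gripper value outside its range is refused whole. "jaw" is the closure, from 0 (fully open) to 1 (shut), set as the call begins (left out, the last holds). The fingers move at their own pace and stop on an object; "force" is the grip in N (left out, the last holds). Time passes only in rows, so rows that do not move let the fingers close. It gives the time, the measured TCP pose, the force, the opening and the grip force at its end, in the units of the state.
- ctrl.read_state(): the state, without advancing time (a new reading comes with each control period).
- ctrl.read_camera(name): name is "side" or "top" or "wrist"; returns a dict with "img" (400x640x3 uint8, blue, green, red), "range_z" (400x640 float32, m along the optical axis (not along the pixel's ray), 0 where there is no reading), "K" (3x3 intrinsics, pixels), "R" (3x3) and "t" (3): a world point X has camera coordinates R X + t. Camera axes: x right, y down, z forward; pixel columns grow to the right and rows downward; lengths in m; the calibration is good to about 2 mm. A picture is of the moment at which its call begins.
- ctrl.hand_in(): hands the job in; it is judged then, once.
The state is a dict: "clock": time; "joint_pos": joint angles; "qd": joint speeds; "effort": joint torques, N m; "eef_pos": TCP position; "tcp_rot": TCP orientation; "force": force on the tool from outside, world axes, zero at the start; "ft_torque": the same for the moment, N m; "opening": finger opening in m; "grasp_force": force on a finger pad.
Only numpy, scipy, OpenCV 4.12 (cv2) and the standard library are available. Lean on these libraries where they do the work, as an engineer would, in place of code of your own. Each camera call takes 0.05 s, during which the arm holds its last target. There are 200 camera calls.

## Working session

There is one attempt and no reset: what is moved stays moved. The work goes in short steps, Python scripts to look and compute and a tool call to move; the robot and the scene stay as the last step left them, time stands still between calls to the robot, and variables do not carry over. Pictures are saved under pics/ and viewed, at most 10 in all, crops included, and the job is handed in when it is done.

Besides the shell and the picture viewer there is one more tool, called by a JSON object that holds its "fn" and its "kwargs", one argument or row to a line. play_rows: Moves the arm, as the interface text tells. Its arguments: {"type":"object","properties":{"rows":{"type":"array","items":{"type":"array"}},"jaw":{"type":"number"},"force":{"type":"number"}},"required":["rows"]}

```bash
ls; mkdir -p pics
python3 - <<'E'
from cell import ctrl
import cv2,numpy as np
a=[ctrl.read_camera(n) for n in("top","side")]
for n,c in zip(("top","side"),a):
    np.savez(f"{n}.npz",**c); cv2.imwrite(f"pics/{n}0.png",c["img"]); print(n,c["K"].round(1).tolist(),c["R"].round(3).tolist(),c["t"].round(3).tolist())
print(ctrl.read_state())
E
```

```text
pics
top [[407.2, 0.0, 319.6], [0.0, 407.2, 203.8], [0.0, 0.0, 1.0]] [[-0.116, -0.993, -0.006], [-0.972, 0.115, -0.203], [0.202, -0.018, -0.979]] [0.103, 0.493, 1.154]
side [[443.5, 0.0, 311.4], [0.0, 443.5, 203.2], [0.0, 0.0, 1.0]] [[0.959, -0.284, 0.001], [-0.203, -0.685, -0.699], [0.2, 0.67, -0.715]] [-0.446, 0.216, 1.307]
{'clock': 0.1, 'joint_pos': array([-1.35589399,  0.38414599,  0.0163954 ,  1.37099435, -0.00632871,
        1.38824071, -0.04650135]), 'qd': array([-5.51410278e-04, -5.77095461e-04,  8.18807067e-05, -5.02000315e-03,
        3.42294030e-04, -5.26382761e-04,  6.19272500e-04]), 'effort': array([ 3.07199938e-03, -6.29127574e+01,  8.47769938e-01, -3.72758889e+01,
        1.69276254e-02,  1.05096606e-02, -1.24292461e-05]), 'eef_pos': array([0.17124469, 0.60062036, 0.23040885]), 'tcp_rot': array([ 1.38435942e-01,  9.90371008e-01, -8.61823516e-04, -1.18662383e-04]), 'force': array([ 0.00430976, -0.18275163, -0.37006192]), 'ft_torque': array([-0.03472561, -0.02547908,  0.02586296]), 'grasp_force': 0.0, 'opening': 0.0857133041383628}
```

View pics/top0.png

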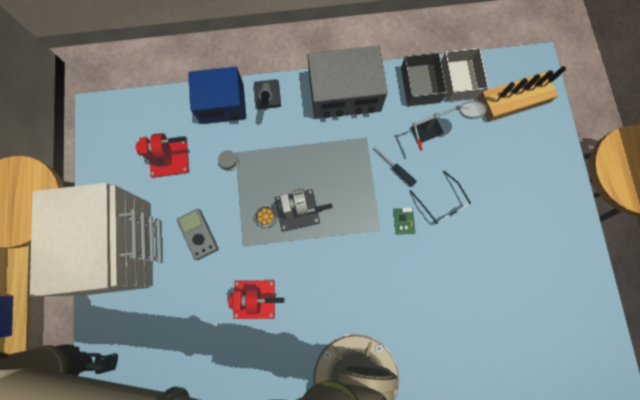

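View pics/side0.png

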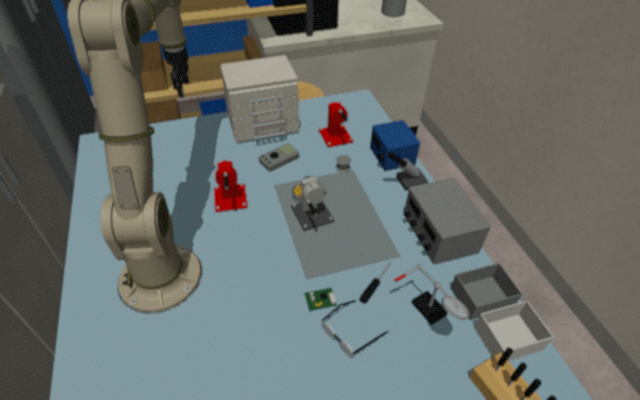

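The top view shows three candidates: a grey stand at about (297,208), and red stands at (163,155) and (253,300). The grey one fits, since red is ruled out. Its crank points right in the image (-y). I'll confirm with a crop and measure it.

```bash
cat > h.py <<'E'
import numpy as np
def cloud(c):
    z=c["range_z"]; v,u=np.mgrid[:400,:640]; K=c["K"]
    P=np.stack([(u-K[0,2])/K[0,0]*z,(v-K[1,2])/K[1,1]*z,z],-1)
    return (P-c["t"])@c["R"]
E
python3 - <<'E'
import cv2,numpy as np
from h import cloud
t=dict(np.load("top.npz"));s=dict(np.load("side.npz"))
a=cv2.resize(t["img"][175:245,250:340],None,fx=4.4,fy=4.4,interpolation=cv2.INTER_CUBIC)
b=cv2.resize(s["img"][165:240,275:345],None,fx=4.4,fy=4.4,interpolation=cv2.INTER_CUBIC)
h=min(a.shape[0],b.shape[0]); cv2.imwrite("pics/crop.png",np.hstack([a[:h],b[:h]]))
for n,c,(u0,u1,v0,v1) in(("top",t,(270,340,180,235)),("side",s,(275,345,165,240))):
    P=cloud(c)[v0:v1,u0:u1]; I=c["img"][v0:v1,u0:u1].astype(int)
    m=(I.max(-1)<75)&(c["range_z"][v0:v1,u0:u1]>0)
    lo=m&(P[...,2]<.03)&(P[...,2]>.003); 
    if lo.sum()>10:
        q=P[lo]; print(n,"foot",len(q),cv2.minAreaRect((q[:,:2]*1000).astype(np.float32)),np.median(q,0))
    g=m&(P[...,2]>.07); print(n,"grip",g.sum(),P[g].mean(0),P[g].min(0),P[g].max(0))
    d=(I.max(-1)>100)&(P[...,2]>.09); print("drum/pillar",d.sum(),P[d].min(0),P[d].max(0),P[d].mean(0))
    k=(P[...,2]>.05); q=P[k]; print(cv2.minAreaRect((q[:,:2]*1000).astype(np.float32)))
E
```

```text
top foot 175 ((512.9037475585938, 111.31802368164062), (74.8388442993164, 132.68905639648438), 6.660273551940918) [0.48672906 0.12618787 0.01332119]
top grip 116 [0.48283316 0.08824255 0.12183674] [0.47064699 0.01502079 0.0721895 ] [0.51338465 0.16295711 0.13937997]
drum/pillar 510 [0.25772267 0.01187973 0.10299225] [0.53651892 0.15239415 1.23054212] [0.48819755 0.10992301 0.17627941]
((411.63006591796875, 57.0137939453125), (275.26678466796875, 139.1678924560547), 23.151145935058594)
side foot 668 ((558.907470703125, 214.47015380859375), (237.9824981689453, 334.49945068359375), 2.0966527462005615) [0.49383013 0.09929858 0.00953642]
side grip 61 [0.47869471 0.03499946 0.11239139] [0.47079395 0.00860157 0.08070923] [0.51564812 0.08561693 0.11762631]
drum/pillar 434 [ 0.21033264 -0.85483302  0.09062331] [0.53599786 0.16398557 1.08538231] [0.4898837  0.0790175  0.15493054]
((383.0621643066406, -351.5762939453125), (1061.257568359375, 78.38175964355469), 75.28062438964844)
```

View pics/crop.png

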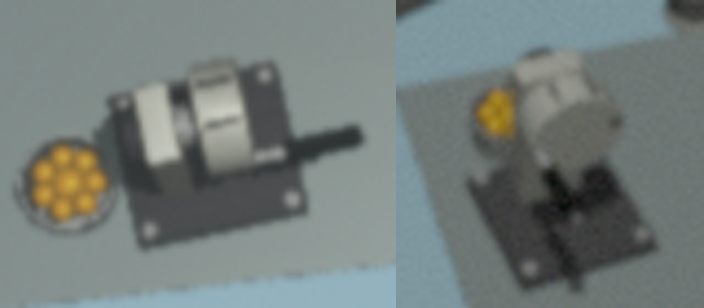

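The crop confirms it: grey stand with an aluminium drum. The dark grip points -y and a little -x, on the robot side of the axis and roughly level with it. The tin sits behind the pillar. Next, precise geometry.

Run:
```python
import cv2,numpy as np
from h import cloud
for n in("top","side"):
    c=dict(np.load(n+".npz")); P=cloud(c); I=c["img"].astype(int)
    box=(P[...,0]>.42)&(P[...,0]<.58)&(P[...,1]>-.02)&(P[...,1]<.19)&(P[...,2]<.17)
    g=box&(P[...,2]>.08)&(P[...,1]<.055)&(I.max(-1)<80)
    q=P[g]; u,s,v=np.linalg.svd(q-q.mean(0)); pr=(q-q.mean(0))@v[0]
    print(n,"grip",len(q),q.mean(0),v[0],np.ptp(pr),q[:,1].min(),q[:,2].max(), np.median(q[:,2]))
    d=box&(P[...,2]>.1)&(I.min(-1)>90)
    q=P[d]; print("bright",len(q)); h,e=np.histogram(q[:,1],12); 
    for a,b in zip(e,e[1:]):
        w=q[(q[:,1]>=a)&(q[:,1]<b)]
        if len(w)>2: i=w[:,2].argmax(); print(round(a,3),len(w),w[:,0].min().round(3),w[:,0].max().round(3),w[:,2].max().round(3))
    f=box&(P[...,2]<.025)&(I.max(-1)<85)
    # foot by colour on plane z=.012
    v_,u_=np.where((I.max(-1)<85)&box)
    ray=np.linalg.inv(c["K"])@np.stack([u_,v_,np.ones_like(u_)]); R=c["R"];C=-R.T@c["t"]; D=(R.T@ray).T
    X=C+D*((.012-C[2])/D[:,2])[:,None]
    X=X[np.abs(P[v_,u_,2]-.012)<.009]; print("foot",cv2.minAreaRect((X[:,:2]*1000).astype(np.float32)))
```

```text
top grip 60 [0.47734308 0.03494495 0.11814914] [-0.11080462  0.99380007 -0.00915208] 0.0400141007335293 0.015020787654259234 0.12483682803393617 0.11832835171817432
bright 503
0.012 7 0.476 0.488 0.12
0.062 12 0.473 0.48 0.119
0.074 30 0.468 0.507 0.154
0.087 115 0.468 0.537 0.155
0.1 112 0.467 0.535 0.156
0.112 52 0.477 0.533 0.154
0.125 73 0.474 0.521 0.145
0.137 82 0.473 0.522 0.145
0.15 15 0.486 0.521 0.143
foot ((499.1205749511719, 116.09432983398438), (106.27786254882812, 144.1082763671875), 7.46626615524292)
side grip 56 [0.47798838 0.03041357 0.11333345] [ 0.11679362 -0.99177458 -0.05236816] 0.04509139676549619 0.008601569337681825 0.11762631492836892 0.11422928627286807
bright 438
0.063 6 0.471 0.478 0.117
0.071 15 0.47 0.503 0.151
0.08 180 0.469 0.532 0.15
0.088 52 0.468 0.54 0.154
0.097 47 0.468 0.529 0.149
0.105 25 0.469 0.519 0.15
0.113 3 0.497 0.527 0.143
0.122 31 0.474 0.522 0.141
0.13 34 0.474 0.524 0.14
0.139 26 0.473 0.522 0.14
0.147 9 0.489 0.522 0.135
0.156 9 0.481 0.504 0.135
foot ((496.9492492675781, 119.31718444824219), (109.21459197998047, 160.30406188964844), 6.5589094161987305)
```

{"fn": "play_rows", "kwargs": {
  "rows": [
    [[32,-40,8],[0,0,-4.8]],
    [[32,-40,8],[0,0,-4.8]],
    [[32,-40,8],[0,0,-4.8]],
    [[32,-40,8],[0,0,-4.8]],
    [[32,-40,0],[0,0,-4.8]],
    [[32,-40,0],[0,0,-4.8]],
    [[32,-40,0],[0,0,-4.8]],
    [[13,-49,0],[0,0,-4.8]],
    [[13,-49,0],[0,0,-4.8]],
    [[13,-49,0],[0,0,-4.8]],
    [[13,-49,0],[0,0,-4.8]],
    [[13,-49,0],[0,0,-4.8]],
    [[13,-49,0],[0,0,-4.8]],
    [[13,-49,0],[0,0,-5.2]],
    [[0,0,0],[9.95,1.1,0]],
    [[0,0,0],[9.95,1.1,0]],
    [[0,0,0],[0,0,0]],
    [[0,0,0],[0,0,0]]
  ],
  "jaw": 0
}}

```text
clock: 2.35
eef_pos: [0.4862, -0.0216, 0.2628]
tcp_rot: [0.656, 0.735, 0.115, -0.129]
force: [-0.1, 0.3, -0.2]
opening: 0.0853
grasp_force: 0.0
```

Run:
```python
from cell import ctrl
import cv2,numpy as np
from scipy.spatial.transform import Rotation as R
from h import cloud
s=ctrl.read_state(); print(s["clock"],s["eef_pos"],s["joint_pos"].round(2),R.from_quat(s["tcp_rot"]).as_matrix().round(3).tolist(),s["force"])
c=ctrl.read_camera("wrist"); np.savez("w.npz",**c); cv2.imwrite("pics/w1.png",c["img"])
P=cloud(c); I=c["img"].astype(int); g=(I.max(-1)<80)&(P[...,2]>.08)&(P[...,2]<.16)&(abs(P[...,0]-.48)<.05)&(P[...,1]>-.02)&(P[...,1]<.075)
q=P[g]; print(len(q)); 
if len(q)>5: u,sv,v=np.linalg.svd(q-q.mean(0),full_matrices=False); print(q.mean(0),v[0],q.min(0),q.max(0),np.percentile(q[:,2],[50,95]))
```

```text
2.35 [ 0.48619556 -0.02161084  0.26281428] [-0.43  0.17  0.75  1.67 -0.43  1.51  0.49] [[-0.106, 0.994, -0.039], [0.934, 0.113, 0.338], [0.34, -0.0, -0.94]] [-0.13524597  0.34923172 -0.21368916]
567
[0.47884171 0.03762356 0.11691149] [ 0.10380913 -0.99458451  0.0050321 ] [0.46993724 0.01071168 0.11103539] [0.48764422 0.06788529 0.12047941] [0.11722987 0.11904044]
```

View pics/w1.png

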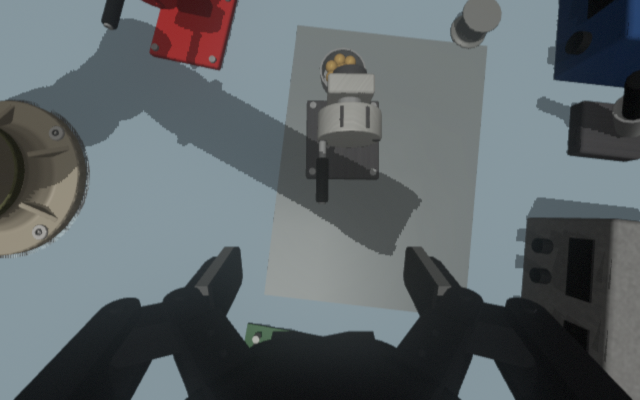

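The wrist view shows the grip clearly at (322,178), centred at about (0.479, 0.036, 0.112). I'll descend along the tool axis and close.

{"fn": "play_rows", "kwargs": {
  "rows": [
    [[-1,7,-24],[0,0,0]],
    [[-1,7,-24],[0,0,0]],
    [[-1,8,-23],[0,0,0]],
    [[-1,8,-23],[0,0,0]],
    [[-1,7,-19],[0,0,0]],
    [[-1,7,-19],[0,0,0]],
    [[-1,7,-19],[0,0,0]],
    [[0,6,-18],[0,0,0]],
    [[0,0,0],[0,0,0]],
    [[0,0,0],[0,0,0]]
  ]
}}

```text
clock: 3.65
eef_pos: [0.4797, 0.0351, 0.0948]
tcp_rot: [0.656, 0.735, 0.116, -0.129]
force: [0.5, -0.1, -0.5]
opening: 0.0855
grasp_force: 0.0
```

{"fn": "play_rows", "kwargs": {
  "rows": [
    [[0,0,0],[0,0,0]],
    [[0,0,0],[0,0,0]],
    [[0,0,0],[0,0,0]],
    [[0,0,0],[0,0,0]],
    [[0,0,0],[0,0,0]],
    [[0,0,0],[0,0,0]],
    [[0,0,0],[0,0,0]],
    [[0,0,0],[0,0,0]]
  ],
  "jaw": 1,
  "force": 50
}}

```text
clock: 4.65
eef_pos: [0.4793, 0.0349, 0.0943]
tcp_rot: [0.656, 0.735, 0.116, -0.129]
force: [-1.7, -1.2, 1.5]
opening: 0.0127
grasp_force: 48.7
```

Run:
```python
from cell import ctrl
import cv2
print(ctrl.read_state())
c=ctrl.read_camera("wrist");s=ctrl.read_camera("side")
cv2.imwrite("pics/g.png",cv2.resize(s["img"][140:240,250:375],None,fx=4,fy=4))
cv2.imwrite("pics/g2.png",c["img"])
```

```text
{'clock': 4.65, 'joint_pos': array([-0.46252169,  0.30711678,  0.67363753,  1.93015656, -0.57663005,
        1.15393999,  0.59959654]), 'qd': array([ 0.0014662 , -0.00138515,  0.00082979, -0.00021171, -0.00044764,
       -0.00024209, -0.0002727 ]), 'effort': array([ -0.72117861, -42.37826586,   5.73996127, -30.2791965 ,
        -1.93344042,   0.86376708,   0.05631199]), 'eef_pos': array([0.47928753, 0.03490209, 0.09425248]), 'tcp_rot': array([ 0.65587755,  0.73458596,  0.11608512, -0.12935356]), 'force': array([-1.67694939, -1.18735209,  1.48262598]), 'ft_torque': array([-0.48826959,  0.27185736,  0.05037516]), 'grasp_force': 48.66522252559662, 'opening': 0.012659131090749422}
```

View pics/g2.png

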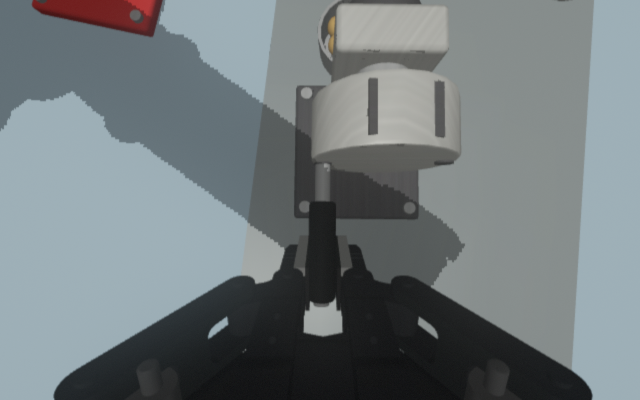

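The sleeve is held well: it sits between the pads at (322,255), clear of the drum. Next, the table of per-row chord shifts for a slow turn, 15° per 5 rows.

Run:
```python
import numpy as np
for i in range(24):
    a,b=np.radians([183+15*i,198+15*i]); h=6*(np.cos(b)-np.cos(a)); z=6*(np.sin(b)-np.sin(a))
    print(183+15*i,[round(.9946*h,2),round(.104*h,2),round(z,2)])
```

```text
183 [np.float64(0.28), np.float64(0.03), np.float64(-1.54)]
198 [np.float64(0.67), np.float64(0.07), np.float64(-1.41)]
213 [np.float64(1.01), np.float64(0.11), np.float64(-1.19)]
228 [np.float64(1.28), np.float64(0.13), np.float64(-0.89)]
243 [np.float64(1.47), np.float64(0.15), np.float64(-0.52)]
258 [np.float64(1.55), np.float64(0.16), np.float64(-0.12)]
273 [np.float64(1.53), np.float64(0.16), np.float64(0.29)]
288 [np.float64(1.41), np.float64(0.15), np.float64(0.67)]
303 [np.float64(1.18), np.float64(0.12), np.float64(1.02)]
318 [np.float64(0.88), np.float64(0.09), np.float64(1.29)]
333 [np.float64(0.52), np.float64(0.05), np.float64(1.48)]
348 [np.float64(0.12), np.float64(0.01), np.float64(1.56)]
363 [np.float64(-0.28), np.float64(-0.03), np.float64(1.54)]
378 [np.float64(-0.67), np.float64(-0.07), np.float64(1.41)]
393 [np.float64(-1.01), np.float64(-0.11), np.float64(1.19)]
408 [np.float64(-1.28), np.float64(-0.13), np.float64(0.89)]
423 [np.float64(-1.47), np.float64(-0.15), np.float64(0.52)]
438 [np.float64(-1.55), np.float64(-0.16), np.float64(0.12)]
453 [np.float64(-1.53), np.float64(-0.16), np.float64(-0.29)]
468 [np.float64(-1.41), np.float64(-0.15), np.float64(-0.67)]
483 [np.float64(-1.18), np.float64(-0.12), np.float64(-1.02)]
498 [np.float64(-0.88), np.float64(-0.09), np.float64(-1.29)]
513 [np.float64(-0.52), np.float64(-0.05), np.float64(-1.48)]
528 [np.float64(-0.12), np.float64(-0.01), np.float64(-1.56)]
```

{"fn": "play_rows", "kwargs": {
  "rows": [
    [[0.3,0,-1.5],[0,0,0]],
    [[0.3,0,-1.5],[0,0,0]],
    [[0.3,0,-1.5],[0,0,0]],
    [[0.3,0,-1.6],[0,0,0]],
    [[0.3,0.1,-1.6],[0,0,0]]
  ]
}}

```text
clock: 5.38
eef_pos: [0.4811, 0.0352, 0.0865]
tcp_rot: [0.656, 0.735, 0.116, -0.129]
force: [-1.5, -1.3, 4.3]
opening: 0.0124
grasp_force: 48.9
```

{"fn": "play_rows", "kwargs": {
  "rows": [
    [[0.7,0.1,-1.4],[0,0,0]],
    [[0.7,0.1,-1.4],[0,0,0]],
    [[0.7,0.1,-1.4],[0,0,0]],
    [[0.7,0.1,-1.4],[0,0,0]],
    [[0.6,0,-1.4],[0,0,0]]
  ]
}}

```text
clock: 6.0
eef_pos: [0.4846, 0.0357, 0.0797]
tcp_rot: [0.656, 0.735, 0.116, -0.129]
force: [-0.2, -1.4, 4.2]
opening: 0.0124
grasp_force: 48.9
```

{"fn": "play_rows", "kwargs": {
  "rows": [
    [[1,0.1,-1.2],[0,0,0]],
    [[1,0.1,-1.2],[0,0,0]],
    [[1,0.1,-1.2],[0,0,0]],
    [[1,0.1,-1.2],[0,0,0]],
    [[1,0.1,-1.2],[0,0,0]]
  ]
}}

```text
clock: 6.62
eef_pos: [0.4897, 0.0364, 0.0738]
tcp_rot: [0.656, 0.735, 0.117, -0.129]
force: [0.7, 1.2, 6.3]
opening: 0.0123
grasp_force: 49.0
```

Forces are gentle and readable. Continuing ccw.

{"fn": "play_rows", "kwargs": {
  "rows": [
    [[1.3,0.1,-0.9],[0,0,0]],
    [[1.3,0.1,-0.9],[0,0,0]],
    [[1.3,0.1,-0.9],[0,0,0]],
    [[1.3,0.1,-0.9],[0,0,0]],
    [[1.2,0.2,-0.9],[0,0,0]]
  ]
}}

```text
clock: 7.25
eef_pos: [0.4962, 0.0371, 0.0695]
tcp_rot: [0.656, 0.735, 0.117, -0.129]
force: [-0.1, 1.3, 6.6]
opening: 0.0125
grasp_force: 49.1
```

{"fn": "play_rows", "kwargs": {
  "rows": [
    [[1.5,0.2,-0.5],[0,0,0]],
    [[1.5,0.1,-0.5],[0,0,0]],
    [[1.5,0.2,-0.5],[0,0,0]],
    [[1.5,0.1,-0.5],[0,0,0]],
    [[1.4,0.2,-0.5],[0,0,0]]
  ]
}}

```text
clock: 7.88
eef_pos: [0.5034, 0.038, 0.067]
tcp_rot: [0.656, 0.735, 0.117, -0.13]
force: [-0.6, 0.6, 8.3]
opening: 0.0123
grasp_force: 49.2
```

{"fn": "play_rows", "kwargs": {
  "rows": [
    [[1.5,0.2,-0.2],[0,0,0]],
    [[1.5,0.1,-0.1],[0,0,0]],
    [[1.6,0.2,-0.1],[0,0,0]],
    [[1.6,0.1,-0.1],[0,0,0]],
    [[1.6,0.2,-0.1],[0,0,0]]
  ]
}}

```text
clock: 8.5
eef_pos: [0.5107, 0.0389, 0.0664]
tcp_rot: [0.655, 0.735, 0.116, -0.13]
force: [-2.7, 0.7, 8.8]
opening: 0.0127
grasp_force: 49.3
```

{"fn": "play_rows", "kwargs": {
  "rows": [
    [[1.6,0.2,0.2],[0,0,0]],
    [[1.5,0.1,0.3],[0,0,0]],
    [[1.5,0.2,0.3],[0,0,0]],
    [[1.5,0.1,0.3],[0,0,0]],
    [[1.5,0.2,0.4],[0,0,0]]
  ]
}}

```text
clock: 9.12
eef_pos: [0.5177, 0.0396, 0.0676]
tcp_rot: [0.655, 0.735, 0.116, -0.13]
force: [-5.5, 0.0, 9.0]
opening: 0.0122
grasp_force: 49.2
```

{"fn": "play_rows", "kwargs": {
  "rows": [
    [[1.4,0.2,0.6],[0,0,0]],
    [[1.4,0.1,0.7],[0,0,0]],
    [[1.4,0.2,0.7],[0,0,0]],
    [[1.4,0.1,0.7],[0,0,0]],
    [[1.4,0.2,0.7],[0,0,0]]
  ]
}}

```text
clock: 9.75
eef_pos: [0.5238, 0.0403, 0.0705]
tcp_rot: [0.655, 0.735, 0.115, -0.131]
force: [-5.6, 0.0, 7.4]
opening: 0.0121
grasp_force: 49.1
```

{"fn": "play_rows", "kwargs": {
  "rows": [
    [[1.2,0.2,1],[0,0,0]],
    [[1.2,0.1,1],[0,0,0]],
    [[1.2,0.1,1],[0,0,0]],
    [[1.2,0.1,1],[0,0,0]],
    [[1.1,0.1,1.1],[0,0,0]]
  ]
}}

```text
clock: 10.38
eef_pos: [0.5292, 0.0407, 0.075]
tcp_rot: [0.656, 0.735, 0.115, -0.131]
force: [-5.7, -1.1, 4.1]
opening: 0.0123
grasp_force: 48.9
```

{"fn": "play_rows", "kwargs": {
  "rows": [
    [[0.9,0.1,1.3],[0,0,0]],
    [[0.9,0.1,1.3],[0,0,0]],
    [[0.9,0.1,1.3],[0,0,0]],
    [[0.9,0.1,1.3],[0,0,0]],
    [[0.8,0.1,1.3],[0,0,0]]
  ]
}}

```text
clock: 11.0
eef_pos: [0.5342, 0.041, 0.0815]
tcp_rot: [0.656, 0.735, 0.115, -0.131]
force: [-4.6, -0.7, 0.4]
opening: 0.0123
grasp_force: 48.7
```

{"fn": "play_rows", "kwargs": {
  "rows": [
    [[0.6,0.1,1.5],[0,0,0]],
    [[0.5,0,1.5],[0,0,0]],
    [[0.5,0.1,1.5],[0,0,0]],
    [[0.5,0,1.5],[0,0,0]],
    [[0.5,0.1,1.4],[0,0,0]]
  ]
}}

```text
clock: 11.62
eef_pos: [0.538, 0.0413, 0.0897]
tcp_rot: [0.656, 0.735, 0.116, -0.13]
force: [-5.7, 1.2, -1.6]
opening: 0.0122
grasp_force: 48.6
```

{"fn": "play_rows", "kwargs": {
  "rows": [
    [[0.2,0,1.5],[0,0,0]],
    [[0.1,0,1.5],[0,0,0]],
    [[0.1,0,1.6],[0,0,0]],
    [[0.1,0,1.6],[0,0,0]],
    [[0.1,0,1.6],[0,0,0]]
  ]
}}

```text
clock: 12.25
eef_pos: [0.539, 0.0413, 0.0978]
tcp_rot: [0.656, 0.735, 0.116, -0.129]
force: [-3.8, 0.4, -3.6]
opening: 0.0126
grasp_force: 48.6
```

{"fn": "play_rows", "kwargs": {
  "rows": [
    [[-0.2,0,1.6],[0,0,0]],
    [[-0.3,0,1.6],[0,0,0]],
    [[-0.3,0,1.5],[0,0,0]],
    [[-0.3,0,1.5],[0,0,0]],
    [[-0.3,-0.1,1.5],[0,0,0]]
  ]
}}

```text
clock: 12.88
eef_pos: [0.5378, 0.0411, 0.1056]
tcp_rot: [0.656, 0.735, 0.116, -0.129]
force: [0.1, 0.8, -6.2]
opening: 0.0124
grasp_force: 48.7
```

{"fn": "play_rows", "kwargs": {
  "rows": [
    [[-0.6,0,1.4],[0,0,0]],
    [[-0.7,-0.1,1.4],[0,0,0]],
    [[-0.7,-0.1,1.4],[0,0,0]],
    [[-0.7,-0.1,1.4],[0,0,0]],
    [[-0.7,-0.1,1.4],[0,0,0]]
  ]
}}

```text
clock: 13.5
eef_pos: [0.5346, 0.0407, 0.1128]
tcp_rot: [0.656, 0.735, 0.117, -0.129]
force: [4.7, 0.9, -5.6]
opening: 0.0122
grasp_force: 49.0
```

{"fn": "play_rows", "kwargs": {
  "rows": [
    [[-1,-0.1,1.2],[0,0,0]],
    [[-1,-0.1,1.2],[0,0,0]],
    [[-1,-0.1,1.2],[0,0,0]],
    [[-1,-0.1,1.2],[0,0,0]],
    [[-1,-0.1,1.2],[0,0,0]]
  ]
}}

```text
clock: 14.12
eef_pos: [0.53, 0.0401, 0.119]
tcp_rot: [0.656, 0.735, 0.117, -0.129]
force: [6.9, 0.7, -3.4]
opening: 0.012
grasp_force: 49.2
```

{"fn": "play_rows", "kwargs": {
  "rows": [
    [[-1.2,-0.1,0.9],[0,0,0]],
    [[-1.3,-0.1,0.9],[0,0,0]],
    [[-1.3,-0.1,0.9],[0,0,0]],
    [[-1.3,-0.1,0.9],[0,0,0]],
    [[-1.3,-0.2,0.9],[0,0,0]]
  ]
}}

```text
clock: 14.75
eef_pos: [0.524, 0.0395, 0.1238]
tcp_rot: [0.656, 0.735, 0.117, -0.128]
force: [7.4, 1.7, -3.0]
opening: 0.0125
grasp_force: 49.4
```

{"fn": "play_rows", "kwargs": {
  "rows": [
    [[-1.4,-0.2,0.6],[0,0,0]],
    [[-1.5,-0.1,0.5],[0,0,0]],
    [[-1.5,-0.2,0.5],[0,0,0]],
    [[-1.5,-0.1,0.5],[0,0,0]],
    [[-1.5,-0.2,0.5],[0,0,0]]
  ]
}}

```text
clock: 15.38
eef_pos: [0.5171, 0.0388, 0.1268]
tcp_rot: [0.656, 0.735, 0.118, -0.128]
force: [7.8, 0.8, -2.0]
opening: 0.0122
grasp_force: 49.6
```

{"fn": "play_rows", "kwargs": {
  "rows": [
    [[-1.5,-0.2,0.2],[0,0,0]],
    [[-1.5,-0.1,0.1],[0,0,0]],
    [[-1.6,-0.2,0.1],[0,0,0]],
    [[-1.6,-0.1,0.1],[0,0,0]],
    [[-1.6,-0.2,0.1],[0,0,0]]
  ]
}}

```text
clock: 16.0
eef_pos: [0.5098, 0.0379, 0.1278]
tcp_rot: [0.656, 0.735, 0.118, -0.128]
force: [8.4, 2.1, 1.3]
opening: 0.0121
grasp_force: 49.8
```

{"fn": "play_rows", "kwargs": {
  "rows": [
    [[-1.6,-0.2,-0.2],[0,0,0]],
    [[-1.5,-0.1,-0.3],[0,0,0]],
    [[-1.5,-0.2,-0.3],[0,0,0]],
    [[-1.5,-0.1,-0.3],[0,0,0]],
    [[-1.5,-0.2,-0.4],[0,0,0]]
  ]
}}

```text
clock: 16.62
eef_pos: [0.5025, 0.0371, 0.1268]
tcp_rot: [0.656, 0.735, 0.119, -0.127]
force: [7.8, 0.4, 4.1]
opening: 0.0124
grasp_force: 50.0
```

{"fn": "play_rows", "kwargs": {
  "rows": [
    [[-1.4,-0.2,-0.6],[0,0,0]],
    [[-1.4,-0.1,-0.7],[0,0,0]],
    [[-1.4,-0.2,-0.7],[0,0,0]],
    [[-1.4,-0.1,-0.7],[0,0,0]],
    [[-1.4,-0.2,-0.7],[0,0,0]]
  ]
}}

```text
clock: 17.25
eef_pos: [0.4954, 0.0362, 0.1237]
tcp_rot: [0.656, 0.735, 0.119, -0.128]
force: [6.0, 0.6, 7.3]
opening: 0.0126
grasp_force: 50.2
```

{"fn": "play_rows", "kwargs": {
  "rows": [
    [[-1.2,-0.2,-1],[0,0,0]],
    [[-1.2,-0.1,-1],[0,0,0]],
    [[-1.2,-0.1,-1],[0,0,0]],
    [[-1.2,-0.1,-1],[0,0,0]],
    [[-1.1,-0.1,-1.1],[0,0,0]]
  ]
}}

```text
clock: 17.88
eef_pos: [0.4886, 0.0355, 0.1184]
tcp_rot: [0.656, 0.735, 0.118, -0.128]
force: [0.7, -1.5, 10.3]
opening: 0.0123
grasp_force: 50.1
```

{"fn": "play_rows", "kwargs": {
  "rows": [
    [[-0.9,-0.1,-1.3],[0,0,0]],
    [[-0.9,-0.1,-1.3],[0,0,0]],
    [[-0.9,-0.1,-1.3],[0,0,0]],
    [[-0.9,-0.1,-1.3],[0,0,0]],
    [[-0.8,-0.1,-1.3],[0,0,0]]
  ]
}}

```text
clock: 18.5
eef_pos: [0.4831, 0.035, 0.1113]
tcp_rot: [0.656, 0.735, 0.117, -0.129]
force: [-1.7, -1.7, 8.9]
opening: 0.0125
grasp_force: 49.9
```

{"fn": "play_rows", "kwargs": {
  "rows": [
    [[-0.6,-0.1,-1.5],[0,0,0]],
    [[-0.5,0,-1.5],[0,0,0]],
    [[-0.5,-0.1,-1.5],[0,0,0]],
    [[-0.5,0,-1.5],[0,0,0]],
    [[-0.5,-0.1,-1.4],[0,0,0]]
  ]
}}

```text
clock: 19.12
eef_pos: [0.4799, 0.0348, 0.1034]
tcp_rot: [0.656, 0.735, 0.117, -0.13]
force: [-2.5, -1.1, 6.1]
opening: 0.0125
grasp_force: 49.7
```

{"fn": "play_rows", "kwargs": {
  "rows": [
    [[-0.2,0,-1.5],[0,0,0]],
    [[-0.1,0,-1.5],[0,0,0]],
    [[-0.1,0,-1.6],[0,0,0]],
    [[-0.1,0,-1.6],[0,0,0]],
    [[-0.1,0,-1.6],[0,0,0]]
  ]
}}

```text
clock: 19.75
eef_pos: [0.4792, 0.0349, 0.0953]
tcp_rot: [0.656, 0.735, 0.117, -0.13]
force: [-1.8, -1.4, 5.8]
opening: 0.0123
grasp_force: 49.6
```

{"fn": "play_rows", "kwargs": {
  "rows": [
    [[0.3,0,-1.5],[0,0,0]],
    [[0.3,0,-1.5],[0,0,0]],
    [[0.3,0,-1.5],[0,0,0]],
    [[0.3,0,-1.6],[0,0,0]],
    [[0.3,0.1,-1.6],[0,0,0]]
  ]
}}

```text
clock: 20.38
eef_pos: [0.481, 0.0352, 0.0866]
tcp_rot: [0.656, 0.735, 0.116, -0.129]
force: [-1.8, -1.0, 3.5]
opening: 0.012
grasp_force: 49.5
```

{"fn": "play_rows", "kwargs": {
  "rows": [
    [[0.7,0.1,-1.4],[0,0,0]],
    [[0.7,0.1,-1.4],[0,0,0]],
    [[0.7,0.1,-1.4],[0,0,0]],
    [[0.7,0.1,-1.4],[0,0,0]],
    [[0.6,0,-1.4],[0,0,0]]
  ]
}}

```text
clock: 21.0
eef_pos: [0.4846, 0.0356, 0.0797]
tcp_rot: [0.656, 0.735, 0.116, -0.129]
force: [-0.8, -0.2, 3.5]
opening: 0.0122
grasp_force: 49.5
```

```bash
cat > d.py <<'E'
import numpy as np
ccw=np.array([[.4811,.0865,-1.5,4.3],[.4846,.0797,-.2,4.2],[.4897,.0738,.7,6.3],[.4962,.0695,-.1,6.6],[.5034,.067,-.6,8.3],[.5107,.0664,-2.7,8.8],[.5177,.0676,-5.5,9],[.5238,.0705,-5.6,7.4],[.5292,.075,-5.7,4.1],[.5342,.0815,-4.6,.4],[.538,.0897,-5.7,-1.6],[.539,.0978,-3.8,-3.6],[.5378,.1056,.1,-6.2],[.5346,.1128,4.7,-5.6],[.53,.119,6.9,-3.4],[.524,.1238,7.4,-3],[.5171,.1268,7.8,-2],[.5098,.1278,8.4,1.3],[.5025,.1268,7.8,4.1],[.4954,.1237,6,7.3],[.4886,.1184,.7,10.3],[.4831,.1113,-1.7,8.9],[.4799,.1034,-2.5,6.1],[.4792,.0953,-1.8,5.8],[.481,.0866,-1.8,3.5],[.4846,.0797,-.8,3.5]])
def fit(D,sg):
    x,z=D[:,0],D[:,1]; A=np.c_[2*x,2*z,np.ones(len(x))]; s=np.linalg.lstsq(A,x*x+z*z,rcond=None)[0]; c=s[:2]; r=np.sqrt(s[2]+c@c)
    ph=np.arctan2(z-c[1],x-c[0]); ft=-(-np.sin(ph)*D[:,2]+np.cos(ph)*D[:,3])  # applied ccw
    fr=np.cos(ph)*D[:,2]+np.sin(ph)*D[:,3]
    B=np.c_[np.ones(len(x)),np.cos(ph),np.sin(ph)]; k=np.linalg.lstsq(B,ft,rcond=None)[0]
    print("c",c,r,"ft",ft.round(1),"fr",fr.round(1)); print("coef",k,"amp",np.hypot(*k[1:]),"res",np.std(ft-B@k))
    d=np.arctan2(-k[2],k[1]); print("delta",np.degrees(d),"target grip angle",np.degrees(-np.pi/2-d)%360,"now",np.degrees(ph[-1])%360)
    return c,r
if __name__=="__main__": fit(ccw,1)
E
python3 d.py
```

```text
c [0.50916   0.0970479] 0.030158281100728386 ft [4.6 3.5 3.5 2.9 2.2 2.3 2.8 1.3 1.5 2.1 3.  3.5 6.  7.2 7.3 7.9 8.1 8.4
 8.5 8.7 7.6 7.  5.4 5.9 3.9 3.3] fr [ -0.1  -2.3  -5.3  -5.9  -8.   -8.9 -10.2  -9.2  -6.9  -4.1  -5.1  -3.9
  -1.7   1.    2.3   1.    0.1   1.5   2.3   3.7   6.9   5.8   3.7   1.5
   0.5  -1.4]
coef [ 5.05821982 -0.63736758  3.33097985] amp 3.391410357992421 res 0.5592061263334808
delta -100.83234704294944 target grip angle 10.83234704294944 now 215.2353766067997
```

The fit is clean: the heavy side is down with the grip at about 11°. I'll go back cw to the target (about 200°), recording forces as a check in the other direction.

{"fn": "play_rows", "kwargs": {
  "rows": [
    [[-0.6,0,1.4],[0,0,0]],
    [[-0.7,-0.1,1.4],[0,0,0]],
    [[-0.7,-0.1,1.4],[0,0,0]],
    [[-0.7,-0.1,1.4],[0,0,0]],
    [[-0.7,-0.1,1.4],[0,0,0]]
  ]
}}

```text
clock: 21.62
eef_pos: [0.4809, 0.0351, 0.0867]
tcp_rot: [0.656, 0.735, 0.116, -0.129]
force: [4.6, 0.8, -4.5]
opening: 0.0121
grasp_force: 49.0
```

{"fn": "play_rows", "kwargs": {
  "rows": [
    [[-0.3,0,1.5],[0,0,0]],
    [[-0.3,0,1.5],[0,0,0]],
    [[-0.3,0,1.5],[0,0,0]],
    [[-0.3,0,1.6],[0,0,0]],
    [[-0.3,-0.1,1.6],[0,0,0]]
  ]
}}

```text
clock: 22.25
eef_pos: [0.479, 0.0349, 0.0943]
tcp_rot: [0.656, 0.735, 0.116, -0.13]
force: [-0.0, -0.7, -5.2]
opening: 0.0123
grasp_force: 48.9
```

{"fn": "play_rows", "kwargs": {
  "rows": [
    [[0.1,0,1.5],[0,0,0]],
    [[0.1,0,1.5],[0,0,0]],
    [[0.1,0,1.6],[0,0,0]],
    [[0.1,0,1.6],[0,0,0]],
    [[0.2,0,1.6],[0,0,0]]
  ]
}}

```text
clock: 22.88
eef_pos: [0.4795, 0.0349, 0.1021]
tcp_rot: [0.656, 0.735, 0.116, -0.13]
force: [-4.2, -3.1, -3.6]
opening: 0.0123
grasp_force: 49.0
```

{"fn": "play_rows", "kwargs": {
  "rows": [
    [[0.5,0.1,1.5],[0,0,0]],
    [[0.5,0,1.5],[0,0,0]],
    [[0.5,0.1,1.5],[0,0,0]],
    [[0.5,0,1.5],[0,0,0]],
    [[0.6,0.1,1.4],[0,0,0]]
  ]
}}

```text
clock: 23.5
eef_pos: [0.4819, 0.035, 0.1097]
tcp_rot: [0.656, 0.735, 0.116, -0.13]
force: [-6.7, -3.8, -1.3]
opening: 0.0124
grasp_force: 49.3
```

{"fn": "play_rows", "kwargs": {
  "rows": [
    [[0.8,0.1,1.3],[0,0,0]],
    [[0.9,0.1,1.3],[0,0,0]],
    [[0.9,0.1,1.3],[0,0,0]],
    [[0.9,0.1,1.3],[0,0,0]],
    [[0.9,0.1,1.3],[0,0,0]]
  ]
}}

```text
clock: 24.12
eef_pos: [0.4865, 0.0354, 0.1166]
tcp_rot: [0.656, 0.735, 0.116, -0.13]
force: [-7.9, -4.9, 2.5]
opening: 0.0121
grasp_force: 49.6
```

{"fn": "play_rows", "kwargs": {
  "rows": [
    [[1.1,0.1,1.1],[0,0,0]],
    [[1.2,0.1,1],[0,0,0]],
    [[1.2,0.1,1],[0,0,0]],
    [[1.2,0.1,1],[0,0,0]],
    [[1.2,0.2,1],[0,0,0]]
  ]
}}

```text
clock: 24.75
eef_pos: [0.4933, 0.0361, 0.1224]
tcp_rot: [0.656, 0.735, 0.117, -0.129]
force: [-5.8, -5.2, 5.2]
opening: 0.0125
grasp_force: 49.8
```

{"fn": "play_rows", "kwargs": {
  "rows": [
    [[1.4,0.2,0.7],[0,0,0]],
    [[1.4,0.1,0.7],[0,0,0]],
    [[1.4,0.2,0.7],[0,0,0]],
    [[1.4,0.1,0.7],[0,0,0]],
    [[1.4,0.2,0.6],[0,0,0]]
  ]
}}

```text
clock: 25.38
eef_pos: [0.5011, 0.0369, 0.1262]
tcp_rot: [0.656, 0.735, 0.117, -0.129]
force: [-2.6, -2.9, 5.0]
opening: 0.0123
grasp_force: 49.7
```

{"fn": "play_rows", "kwargs": {
  "rows": [
    [[1.5,0.2,0.4],[0,0,0]],
    [[1.5,0.1,0.3],[0,0,0]],
    [[1.5,0.2,0.3],[0,0,0]],
    [[1.5,0.1,0.3],[0,0,0]],
    [[1.6,0.2,0.2],[0,0,0]]
  ]
}}

```text
clock: 26.0
eef_pos: [0.5087, 0.0377, 0.1272]
tcp_rot: [0.656, 0.735, 0.117, -0.128]
force: [-2.1, -4.5, 5.3]
opening: 0.0124
grasp_force: 49.8
```

{"fn": "play_rows", "kwargs": {
  "rows": [
    [[1.6,0.2,-0.1],[0,0,0]],
    [[1.6,0.1,-0.1],[0,0,0]],
    [[1.6,0.2,-0.1],[0,0,0]],
    [[1.5,0.1,-0.1],[0,0,0]],
    [[1.5,0.2,-0.2],[0,0,0]]
  ]
}}

```text
clock: 26.62
eef_pos: [0.5164, 0.0386, 0.1263]
tcp_rot: [0.656, 0.735, 0.117, -0.129]
force: [-0.4, -3.8, 5.9]
opening: 0.0125
grasp_force: 49.8
```

{"fn": "play_rows", "kwargs": {
  "rows": [
    [[1.5,0.2,-0.5],[0,0,0]],
    [[1.5,0.1,-0.5],[0,0,0]],
    [[1.5,0.2,-0.5],[0,0,0]],
    [[1.5,0.1,-0.5],[0,0,0]],
    [[1.4,0.2,-0.6],[0,0,0]]
  ]
}}

```text
clock: 27.25
eef_pos: [0.5236, 0.0394, 0.1234]
tcp_rot: [0.656, 0.735, 0.117, -0.129]
force: [0.1, -3.3, 5.0]
opening: 0.0121
grasp_force: 49.8
```

{"fn": "play_rows", "kwargs": {
  "rows": [
    [[1.3,0.2,-0.9],[0,0,0]],
    [[1.3,0.1,-0.9],[0,0,0]],
    [[1.3,0.1,-0.9],[0,0,0]],
    [[1.3,0.1,-0.9],[0,0,0]],
    [[1.2,0.1,-0.9],[0,0,0]]
  ]
}}

```text
clock: 27.88
eef_pos: [0.5298, 0.0402, 0.1187]
tcp_rot: [0.656, 0.735, 0.117, -0.129]
force: [0.7, -3.6, 5.2]
opening: 0.0127
grasp_force: 49.8
```

{"fn": "play_rows", "kwargs": {
  "rows": [
    [[1,0.1,-1.2],[0,0,0]],
    [[1,0.1,-1.2],[0,0,0]],
    [[1,0.1,-1.2],[0,0,0]],
    [[1,0.1,-1.2],[0,0,0]],
    [[1,0.1,-1.2],[0,0,0]]
  ]
}}

```text
clock: 28.5
eef_pos: [0.5345, 0.0407, 0.1125]
tcp_rot: [0.656, 0.735, 0.116, -0.129]
force: [1.9, -3.7, 5.0]
opening: 0.0124
grasp_force: 49.8
```

{"fn": "play_rows", "kwargs": {
  "rows": [
    [[0.7,0.1,-1.4],[0,0,0]],
    [[0.7,0.1,-1.4],[0,0,0]],
    [[0.7,0.1,-1.4],[0,0,0]],
    [[0.7,0.1,-1.4],[0,0,0]],
    [[0.6,0,-1.4],[0,0,0]]
  ]
}}

```text
clock: 29.12
eef_pos: [0.5376, 0.0411, 0.1053]
tcp_rot: [0.656, 0.735, 0.116, -0.129]
force: [0.1, -4.0, 4.5]
opening: 0.0122
grasp_force: 49.8
```

Run:
```python
import numpy as np
from d import ccw,fit
cw=np.array([[.479,.0943,0,-5.2],[.4795,.1021,-4.2,-3.6],[.4819,.1097,-6.7,-1.3],[.4865,.1166,-7.9,2.5],[.4933,.1224,-5.8,5.2],[.5011,.1262,-2.6,5],[.5087,.1272,-2.1,5.3],[.5164,.1263,-.4,5.9],[.5236,.1234,.1,5],[.5298,.1187,.7,5.2],[.5345,.1125,1.9,5],[.5376,.1053,.1,4.5]])
fit(cw,-1)
D=np.r_[ccw,cw]; s=np.r_[np.ones(len(ccw)),-np.ones(len(cw))]
c=[.50916,.09705]; ph=np.arctan2(D[:,1]-c[1],D[:,0]-c[0]); ft=np.sin(ph)*D[:,2]-np.cos(ph)*D[:,3]
B=np.c_[s,np.cos(ph),np.sin(ph)]; k=np.linalg.lstsq(B,ft,rcond=None)[0]; d=np.arctan2(-k[2],k[1])
print(k,np.std(ft-B@k),"target",np.degrees(-np.pi/2-d)%360,"now",np.degrees(ph[-1]))
```

```text
c [0.50895798 0.0972473 ] 0.029862604498536147 ft [-5.2 -4.2 -4.  -3.3 -2.2 -1.2 -2.1 -1.9 -2.4 -3.1 -3.3 -4.3] fr [0.5 3.6 5.5 7.6 7.5 5.5 5.3 5.6 4.4 4.2 4.2 1.3]
coef [-5.08777457 -0.1079094   3.27620508] amp 3.2779817216946014 res 0.2948249339349631
delta -91.88648724828943 target grip angle 1.886487248289428 now 15.70331451499006
[ 5.09191622 -0.46027024  3.31928271] 0.5231518091639278 target 7.894609483177029 now 16.17661891590592
```

Both directions agree: 10.8° ccw and 1.9° cw, which average to about 6.5° once lag cancels. One last 9.7° cw and settle.

{"fn": "play_rows", "kwargs": {
  "rows": [
    [[0.3,0,-1.3],[0,0,0]],
    [[0.3,0,-1.3],[0,0,0]],
    [[0.2,0.1,-1.2],[0,0,0]],
    [[0.2,0,-1.1],[0,0,0]],
    [[0,0,0],[0,0,0]],
    [[0,0,0],[0,0,0]],
    [[0,0,0],[0,0,0]],
    [[0,0,0],[0,0,0]]
  ]
}}

```text
clock: 30.12
eef_pos: [0.5385, 0.0413, 0.1005]
tcp_rot: [0.656, 0.735, 0.116, -0.129]
force: [0.1, -3.8, 2.8]
opening: 0.0123
grasp_force: 49.7
```

Run:
```python
from cell import ctrl
import numpy as np
s=ctrl.read_state(); p=s["eef_pos"]; print(p,s["force"],s["opening"],abs(s["qd"]).max(),np.degrees(np.arctan2(p[2]-.09705,p[0]-.50906)))
```

```text
[0.53849158 0.0412643  0.10045573] [ 0.10779648 -3.76599217  2.83312931] 0.012349172954323459 0.0012590959713531817 6.6007369307724195
```

The grip is at 6.6°, at rest and still held.

```bash
python3 -c "
from cell import ctrl
print(ctrl.hand_in())"
```

```text
the job is handed in; nothing more can be done
None
```

Handed in: I turned the drum about 390° counterclockwise, then back clockwise, and stopped with the heavy side straight down as best I could feel it (the two directions put it 9° apart; I used their average). The crank grip is still held and at rest, and the hand-in returned no verdict.

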